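# Open the rinse reservoir for filling

## Robot

A 7-joint arm with a two-finger parallel gripper is mounted at the origin on a cart in front of the work surface, level with it; the furniture and walls round the work are solid. World frame = base frame: x ahead of the robot, y to its left, z up, the work surface at z = 0. Lengths are in mm, angles in rad, forces in N, time in s.
With the tool pointing down it reaches from about 425 to 925 mm from the base axis. Payload 6.8 kg.
Tool frame: the origin (TCP) lies midway between the tips of the shut fingers; the grasp point (between the pads) lies 19 mm behind it; z points along the fingers, y is the line along which they close (so a half turn about z gives the same grasp; the last joint's range is limited). The gripper opens to 85 mm and grips with 20 to 120 N. Pads are 22 mm wide; open, the fingers measure 114 mm over their backs; the gripper's body (76 mm by 85 mm) begins 54 mm behind the grasp point. The pads swing forward as they close: fully open they stand 13 mm farther back than shut.
Start: joints at [1.082, 0.477, 0.022, 1.555, -0.011, 1.109, -0.083], TCP at [250.883, -626.662, 231.308] pointing down, gripper open.
Joint ranges: [-2.96, 2.96], [-0.34, 2.1], [-1.41, 1.46], [0.24, 2.44], [-1.37, 4.51], [0.17, 1.92], [-2.96, 2.96]. Speed limits (rad/s): [2.39, 2.39, 3.14, 3.14, 3.14, 3.14, 3.14].

## Interface

Orientations are given as a unit quaternion [w, x, y, z].
In Python, from rig import manip gives the robot as it stands.
- The arm moves only by the shell command python3 -m handwheel 'ROWS' [FORCE]. ROWS is a JSON object of lists of equal length, an entry for each row: "linear": the shift along the world's x, y, z scaled (see below), a list of three; "turn": the turn, a rotation vector about the world's x, y, z scaled (see below), a list of three; "hand": the finger opening in mm, from 0 to 85.4. In form: {"linear": [[dx, dy, dz], ...], "turn": [[ax, ay, az], ...], "hand": [hand, ...]}. A call has 1 to 5 rows; each row shifts and turns the commanded pose from where the row before left it; what a row does not reach is not made up. The controller multiplies each number of a shift by 0.03 m and each number of a turn by 2 pi rad. A row lasts 1/12 s, in which the tool goes at most 41.7 mm and 7.16 degrees, less where a joint would pass 70% of its speed; a pose out of reach is approached as far as the arm can. A call with a number of a shift or a turn outside -1 to 1 is refused whole. A call with a gripper value outside its range is refused whole. The fingers move at their own pace and stop on an object; FORCE is the grip in N (left out, the last holds). Time passes only in rows, so rows that do not move let the fingers close. It gives the time, the measured TCP pose, the force, the opening and the grip force at its end, in the units of the state.
- manip.get_state(): the state, without advancing time (a new reading comes with each control period).
- manip.snapshot(name): name is "side" or "top"; returns a dict with "color" (480x640x3 uint8, red, green, blue), "depth" (480x640 float32, mm along the optical axis (not along the pixel's ray), 0 where there is no reading), "fx", "fy", "cx", "cy" (pixels), "view" (4x4, takes a point from world to camera coordinates). Camera axes: x right, y up, looking along -z (the intrinsics and any distortion apply to the point x, -y, -z); pixel columns grow to the right and rows downward; lengths in mm; the calibration is good to about 2 mm. A picture is of the moment at which its call begins.
- manip.job_done(): hands the job in; it is judged then, once.
Trained networks look in a picture, given as the dict that the camera call returned (one of the last four; its "shot" number tells which), for a name from the list of things; names that differ only in an ending like _2 or _b are one class to them, and where a whole thing is asked for, a point or a joint stands for the part that bears it (a point fixed in the world has none). Each returns a list of dicts, best first, with "p" (0 to 1); they miss things now and then, are a little off and sometimes report something else, mostly with a low value. They report only what shows in the picture. A call takes as long as a camera call.
- manip.search_frame(picture, label): "box" ([centre column, centre row, width, height] in pixels, round what is visible of it).
- manip.landmark_of(picture, label): "pixel" ([row, column] in pixels: a listed point, or the origin of a listed thing).
The state is a dict: "t": time; "joint_pos": joint angles; "dq": joint speeds; "joint_efforts": joint torques, N m; "position": TCP position; "tool_rot": TCP orientation; "ft_force": force on the tool from outside, world axes, zero at the start; "moment": the same for the moment, N m; "opening": finger opening in mm; "gripper_force": force on a finger pad.
Only numpy, scipy, OpenCV 4.12 (cv2) and the standard library are available. Lean on these libraries where they do the work, as an engineer would, in place of code of your own. Each camera call takes 0.05 s, during which the arm holds its last target. There are 200 camera calls.

## Task

Open the rinse reservoir: fold its hinged dust flap right back, then unscrew the black filler cap under it anticlockwise, feeling for its stop and never forcing it, and lift it out. Set the cap down gently, upright and flat, in the middle of the round aluminium tray, and leave the small things on the bench where they are.

Things in the scene. Friction and masses are not known exactly. Their poses are not given: they have to be found in the camera images.
- tank: the rinse reservoir, fixed: an aluminium can 120 mm across and 45 mm high, with a steel neck 55 mm across in its middle and, behind the neck, a hinge bracket (30 mm wide, front face 37 mm from the neck's axis, up to 115 mm above the bench). Origin: centre of the underside, on the neck's axis; z up, +x towards the bracket, y along the flap's hinge line
- flap_hinge (a point): middle of the flap's hinge line, 35 mm behind the neck's axis and 111.5 mm above the bench; its y axis is the hinge line
- tongue (a point): middle of the lifting tongue of the steel dust flap: straight, 12 mm wide (parallel to the hinge), 6 mm thick, sticking out 30 mm beyond the round flap plate (61 mm across, 4 mm thick), away from the hinge. The point is 88 mm from the hinge line, 12 mm short of the tip, and moves with the flap. Shut, the flap lies level, 112 mm above the bench, 4 mm over the cap
- flap (a joint): hinge angle of the dust flap: 0 shut (level), 1.57 upright, 2.4 folded right back on its stop. No catch; it falls shut from below upright, and falls back to its stop by its own weight from past upright
- cap_grip (a point): middle of the grip bar on top of the black filler cap: 40 mm long (the point's x), 12 mm thick (its y), its top 12.5 mm above this point. It stands on a round flange 52 mm across whose upper face is 11.5 mm below this point. Screwed in, the point is 93 mm above the bench and the bar points 0.4 to 0.5 rad clockwise (from above) of the reservoir's x axis
- tray_floor (a point): middle of the inner floor of the small round aluminium tray (loose, 0.2 kg, 84 mm across, 10 mm high, wall 2.5 mm, floor 3 mm thick) on the bench; the point is 3 mm above the bench
- movement: bystander: watch movement in its ring holder, 34 mm across, 12 mm high; origin at its underside
- vial: bystander: amber vial with a black screw cap, 30 mm across, 46 mm high; origin at its underside
- oil_cup: bystander: white oil cup on a flared foot with a thin stick, 28 mm across, 58 mm high; origin at its underside
- neck_top (a point): middle of the neck's mouth, 75 mm above the bench. Hidden in the neck is a bayonet ring with two slots; how it is turned differs each time and is not given. Anticlockwise (from above) the cap meets a hard stop after 0.85 to 1.6 rad. At the stop, and up to about 0.15 rad before it, it is free: the spring raises it up to 5 mm and it lifts straight out; before that the ring holds it down hard
- cap_foot (a point): middle of the flat foot of the cap's stem, 30 mm below cap_grip; the cap (80 g, loose once free) stands on it. Stem 24 mm across with two steel lugs reaching to 42 mm across; 1.5 mm of sideways play in the neck; clear of the neck once 20 mm up. A spring below pushes the cap up with about 5 N, so its lugs rub as it turns. Turning takes under 0.1 N m; over 0.25 N m at the stop is forcing it
- lamp_shade (a point): obstacle to keep clear of: middle of the lower rim of the fixed bell-shaped lamp shade, 300 mm across, hanging over the left of the bench from about 155 mm to 400 mm above it, with its arm above that
- shelf_edge (a point): obstacle: front edge of a fixed glass shelf along the back, 160 to 170 mm above the bench, over everything with x above 0.70; small boxes on it. At the right a wooden panel 280 mm high stands across the bench, its near face at y = -0.026, from x = 0.50 back, with a hanging brush on it out to y = 0.006

How it is judged:
By the outcome, as a careful person would: the job done as asked, in the order asked, and still so for the second after the job is handed in, with the robot touching nothing.
It also fails if it takes over 69 s, if anything falls off the work surface, if the arm or the gripper's body presses on something with over 40 N, if the wrist force passes 120 N, or if a joint passes its speed limit or range.

## Working session

There is one attempt and no reset: what is moved stays moved. The work goes in short steps, Python scripts to look and compute and a shell command to move; the robot and the scene stay as the last step left them, time stands still between calls to the robot, and variables do not carry over. Pictures are saved under pics/ and viewed, at most 10 in all, crops included, and the job is handed in when it is done.

```bash
ls; mkdir -p pics
cat > h.py <<'E'
import numpy as np,cv2,json
from rig import manip
def w(p,r,c,z=None):
    V=np.array(p["view"]);R=V[:3,:3];t=V[:3,3];o=-R.T@t
    d=R.T@np.array([(c-p["cx"])/p["fx"],-(r-p["cy"])/p["fy"],-1.0])
    if z is None:
        s=float(p["depth"][int(round(r)),int(round(c))])
    else: s=(z-o[2])/d[2]
    return (o+d*s).round(1)
def px(p,P):
    V=np.array(p["view"]);q=V[:3,:3]@np.array(P)+V[:3,3]
    return p["cy"]+p["fy"]*(-q[1])/(-q[2]),p["cx"]+p["fx"]*q[0]/(-q[2])
def save(p,n): cv2.imwrite("pics/"+n,p["color"][:,:,::-1])
E
cat > a.py <<'E'
from h import *
Z=dict(tank=0,flap_hinge=111.5,tongue=112,tray_floor=3,movement=0,vial=0,oil_cup=0,cap_grip=93,neck_top=75,lamp_shade=155,shelf_edge=160)
for n in("side","top"):
    p=manip.snapshot(n);save(p,n+"0.png")
    V=p["view"];R=np.array(V)[:3,:3];print(n,(-R.T@np.array(V)[:3,3]).round(),[k for k in p])
    for l in Z:
        for g in manip.landmark_of(p,l)[:2]:
            print(l,round(g["p"],2),np.round(g["pixel"]),w(p,*g["pixel"],Z[l]),w(p,*g["pixel"]))
s=manip.get_state();print(s)
E
python3 a.py
```

```text
pics
side [ 216. -400.  589.] ['color', 'depth', 'fx', 'fy', 'cx', 'cy', 'view', 'shot']
tank 0.74 [317. 340.] [540.  135.1   0. ] [515.3  94.4  44.7]
flap_hinge 0.87 [266. 362.] [578.9 130.6 111.5] [576.  126.4 115.3]
flap_hinge 0.55 [303. 250.] [363.5 128.6 111.5] [396.8 247.9   3.9]
tongue 0.65 [274. 316.] [493.7 147.9 112. ] [491.  142.7 116.5]
tray_floor 0.66 [300. 250.] [401.4 256.3   3. ] [401.1 255.4   3.8]
movement 0.66 [348. 284.] [412.4 112.1   0. ] [408.2 101.1  12.5]
vial 0.8 [370. 329.] [459.9  32.9   0. ] [448.1  11.8  28.6]
vial 0.19 [254. 357.] [678.7 301.7   0. ] [662.5 277.2  20.5]
oil_cup 0.53 [256. 356.] [671.2 295.6   0. ] [661.5 280.8  12.6]
cap_grip 0.87 [279. 343.] [541.1 133.7  93. ] [526.6 109.9 115.1]
neck_top 0.74 [287. 343.] [541.4 133.4  75. ] [536.3 125.   83.1]
shelf_edge 0.69 [220. 417.] [713.7 156.1 160. ] [696.6 136.9 174.8]
shelf_edge 0.51 [349. 282.] [355.9 -27.8 160. ] [404.2 100.6  12.3]
top [ 300.  252. 1169.] ['color', 'depth', 'fx', 'fy', 'cx', 'cy', 'view', 'shot']
tank 0.76 [257. 361.] [534.8 130.2   0. ] [511.2 142.5 117.2]
flap_hinge 0.8
[... 668 characters left out ...]
s': array([ 1.08192368,  0.47701619,  0.02239964,  1.55537377, -0.01147418,
        1.10932135, -0.0831283 ]), 'dq': array([-0.00164456, -0.00107057,  0.00030571, -0.00030456, -0.00040437,
        0.00030532,  0.00177138]), 'joint_efforts': array([ 1.21353107e-03, -5.96322477e+01,  1.60723630e+00, -2.81540304e+01,
        1.25827454e-02,  1.75695681e-03,  4.10330654e-05]), 'position': array([ 250.86431396, -626.67655229,  231.30813847]), 'tool_rot': array([ 6.10806887e-06,  9.81934732e-01,  1.89219930e-01, -3.33715642e-06]), 'ft_force': array([-0.23448942, -1.02450375, -0.77641085]), 'moment': array([-0.02224101, -0.00437122,  0.00552852]), 'gripper_force': 0.0, 'opening': 85.31088867892083}
```

View pics/side0.png

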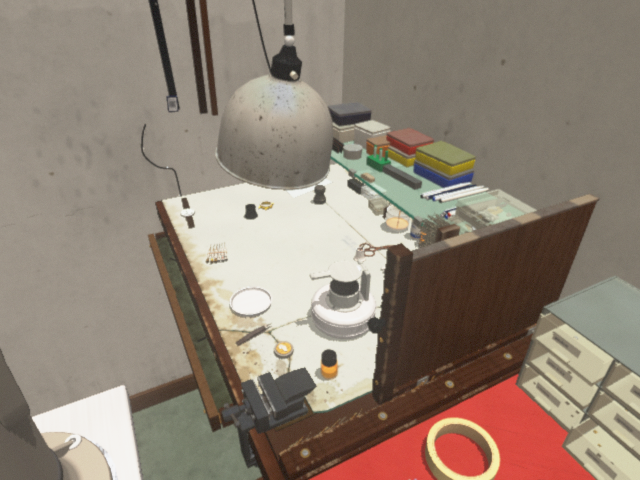

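View pics/top0.png

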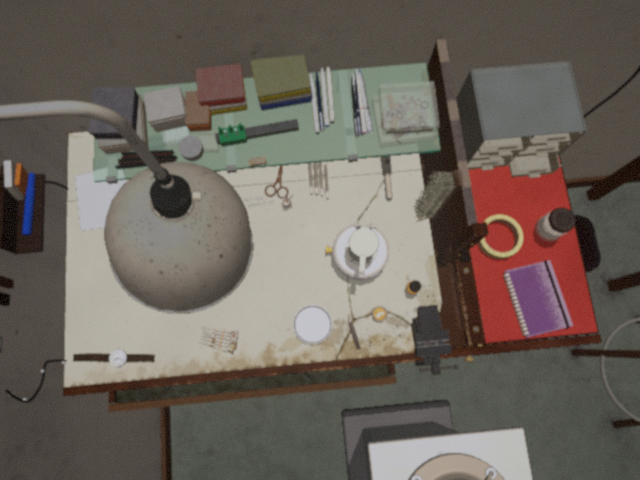

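Side: tank around (340,310) with the flap's tongue at (316,274), tray (250,300), movement (284,348), vial (329,365). Top: tank (361,252), tongue (363,271), tray (313,323), lamp centred at (178,238). Next I refine by fitting the known circles.

```bash
cat > fit.py <<'E'
from h import *
a=np.linspace(0,2*np.pi,240,endpoint=False)
def fit(p,c,r,z,span=14):
    g=cv2.GaussianBlur(cv2.cvtColor(p["color"],cv2.COLOR_RGB2GRAY).astype(np.float32),(0,0),1.0)
    m=np.hypot(cv2.Sobel(g,-1,1,0),cv2.Sobel(g,-1,0,1));m=np.minimum(m,np.percentile(m,97))
    V=np.array(p["view"]);best=[]
    for dx in np.arange(-span,span+.1,1):
        for dy in np.arange(-span,span+.1,1):
            P=np.c_[c[0]+dx+r*np.cos(a),c[1]+dy+r*np.sin(a),0*a+z]
            q=P@V[:3,:3].T+V[:3,3];u=p["cx"]+p["fx"]*q[:,0]/-q[:,2];v=p["cy"]+p["fy"]*q[:,1]/q[:,2]
            best.append((cv2.remap(m,u.astype(np.float32),v.astype(np.float32),1).mean(),c[0]+dx,c[1]+dy))
    best.sort(reverse=True);b=np.array(best[:6]);return b[:,1:].mean(0).round(1),round(b[0,0],1),b[:,1:].std(0).round(1)
if __name__=="__main__":
    for n in("side","top"):
        p=manip.snapshot(n)
        print(n,"tray rim",fit(p,(402,250),42,10),"tray base",fit(p,(402,250),42,0),"tank",fit(p,(539,133),60,45),"tank0",fit(p,(539,133),60,0),"neck",fit(p,(539,133),27.5,75))
        if n=="top":
            print("lamp",w(p,238,178,155),w(p,238,178,300))
            print("shade rim",fit(p,(545,480),150,155,30))
        u=px(p,(535,133,112));r,c=int(u[0]),int(u[1])
        x=p["color"][r-50:r+50,c-65:c+65,::-1];cv2.imwrite(f"pics/{n}1.png",cv2.resize(x,None,fx=6,fy=6,interpolation=cv2.INTER_CUBIC));print(r,c)
E
python3 fit.py
```

```text
side tray rim (array([395.8, 242.2]), np.float64(101.0), array([1.6, 3.5])) tray base (array([399.7, 254.3]), np.float64(107.7), array([2.1, 4.7])) tank (array([550.2, 122. ]), np.float64(114.2), array([0.7, 0.8])) tank0 (array([535. , 136.3]), np.float64(107.6), array([0.6, 1.1])) neck (array([544.8, 137.8]), np.float64(138.5), array([0.7, 0.7]))
272 340
top tray rim (array([394.7, 246.3]), np.float64(41.0), array([1.2, 4.8])) tray base (array([396.2, 248.7]), np.float64(41.7), array([1.8, 5.9])) tank (array([528.8, 140.2]), np.float64(69.5), array([0.7, 0.7])) tank0 (array([549.2, 129. ]), np.float64(65.4), array([0.7, 0.8])) neck (array([525.3, 144.5]), np.float64(68.9), array([0.5, 1. ]))
lamp [575. 493. 155.] [535.7 458.6 300. ]
shade rim (array([574.5, 500. ]), np.float64(58.6), array([0.5, 0.8]))
245 363
```

```bash
python3 -c "
import cv2,numpy as np
a=[cv2.resize(cv2.imread(f'pics/{n}1.png'),(520,400)) for n in('side','top')]
b=[]
for n,(r,c) in(('side',(298,250)),('top',(324,313))):
    i=cv2.imread(f'pics/{n}0.png')[r-25:r+25,c-32:c+33]; b.append(cv2.resize(i,(280,215),interpolation=2))
o=np.zeros((600,800,3),np.uint8);o[:300,:390]=cv2.resize(a[0],(390,300));o[300:,:390]=cv2.resize(a[1],(390,300));o[:215,400:680]=b[0];o[300:515,400:680]=b[1]
cv2.imwrite('pics/m1.png',o)"
```

```text
(no output)
```

View pics/m1.png

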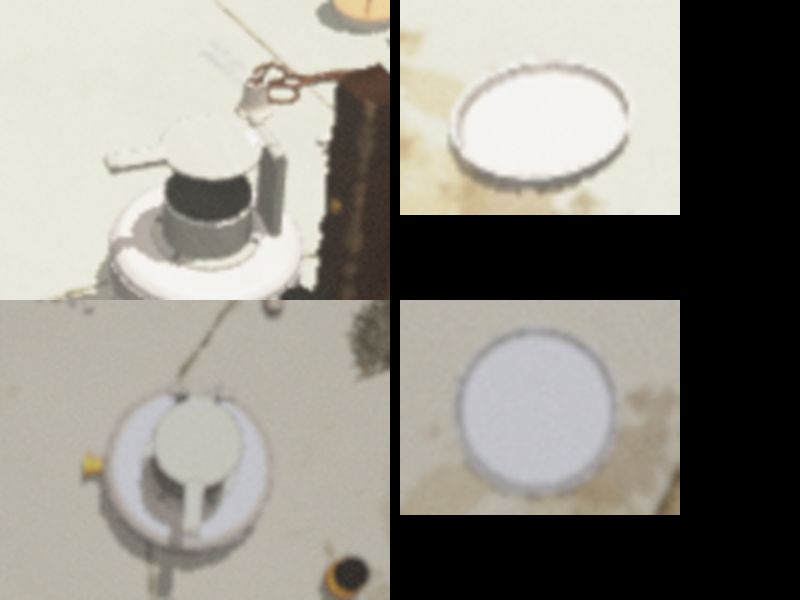

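Crop shows: side plate centre ≈ (col 345.3,row 271), tongue tip (310.7,276.3); top plate centre ≈ (363.7,242.7), tip (361.3,275); tray centre top ≈ (312.5,324.6), side ≈ (250.5,301).

Run:
```python
from h import *
p=manip.snapshot("side")
print("plate",w(p,271,345.3,113),"tip",w(p,276.3,310.7,112),"tray",w(p,301,250.5,8))
q=manip.snapshot("top")
print("plate",w(q,242.7,363.7,113),"tip",w(q,275,361.3,112),"tray",w(q,324.6,312.5,6),"can",w(q,250.8,360.8,45))
for n,p in (("s",p),("t",q)):
    D=p["depth"];r,c=np.nonzero(D>0);d=D[r,c]
    V=np.array(p["view"]);R=V[:3,:3];t=V[:3,3]
    P=(np.c_[(c-p["cx"])/p["fx"]*d,-(r-p["cy"])/p["fy"]*d,-d]-t)@R
    m=(abs(P[:,0]-530)<70)&(abs(P[:,1]-135)<50)&(P[:,2]>104)&(P[:,2]<122)
    k=P[m];f=k[(k[:,0]>500)];f2=k[k[:,0]<500]
    print(n,m.sum(),"plate box",f.min(0).round(),f.max(0).round(),"tongue mean",f2.mean(0).round(1),"box",f2.min(0).round(),f2.max(0).round())
    m=(np.hypot(P[:,0]-403,P[:,1]-250)<60)&(P[:,2]>5+(n=="t")*3)&(P[:,2]<20);k=P[m];print("tray",m.sum(),k.min(0).round(),k.max(0).round())
```

```text
plate [543.5 131.  113. ] tip [482.4 146.2 112. ] tray [399.2 248.4   8. ]
plate [541.2 132.6 113. ] tip [476.7 144.9 112. ] tray [398.2 249.8   6. ] can [539.7 133.1  45. ]
s 800 plate box [501. 100. 104.] [585. 161. 118.] tongue mean [489.2 139.3 115.4] box [479. 132. 111.] [500. 148. 118.]
tray 455 [358. 206.   5.] [441. 291.  13.]
t 914 plate box [500. 103. 105.] [587. 162. 120.] tongue mean [489.6 143.1 115.9] box [479. 135. 111.] [500. 149. 120.]
tray 191 [357. 210.   8.] [440. 291.  17.]
```

```bash
python3 -m handwheel '{"linear":[[0.54,1,0.27],[0.54,1,0.27],[0.54,1,0.27],[0.54,1,0.27],[0.54,1,0.27]],"turn":[[0,0,0],[0,0,0],[0,0,0],[0,0,0],[0,0,0]],"hand":[40,40,40,40,40]}' 20
python3 -m handwheel '{"linear":[[0.54,1,0.27],[0.54,1,0.27],[0.54,1,0.27],[0.54,1,0.27],[0.54,1,0.27]],"turn":[[0,0,0],[0,0,0],[0,0,0],[0,0,0],[0,0,0]],"hand":[40,40,40,40,40]}'
python3 -m handwheel '{"linear":[[0.54,1,0.27],[0.54,1,0.27],[0.54,1,0.27],[0.07,0.97,0],[0.07,0.97,0]],"turn":[[0,0,0],[0,0,0],[0,0,0],[0,0,-0.0094],[0,0,-0.0094]],"hand":[40,40,40,40,40]}'
python3 -m handwheel '{"linear":[[0.07,0.97,0],[0.07,0.97,0],[0.07,0.97,0],[0.07,0.97,0],[0.07,0.97,0]],"turn":[[0,0,-0.0094],[0,0,-0.0094],[0,0,-0.0094],[0,0,-0.0094],[0,0,-0.0094]],"hand":[40,40,40,40,40]}'
```

```text
t: 1.82
position: [332.4, -475.2, 272.2]
tool_rot: [0.0, 0.982, 0.189, 0.0]
ft_force: [0.4, -0.6, 0.2]
opening: 39.9
gripper_force: 0.0
t: 2.23
position: [413.4, -325.1, 313.0]
tool_rot: [0.0, 0.982, 0.189, 0.0]
ft_force: [0.8, -0.6, 0.2]
opening: 40.3
gripper_force: 0.0
t: 2.65
position: [466.6, -176.7, 337.3]
tool_rot: [0.0, 0.992, 0.13, 0.001]
ft_force: [0.3, -0.9, -0.4]
opening: 39.9
gripper_force: 0.0
t: 3.07
position: [476.0, -31.6, 336.9]
tool_rot: [0.0, 1.0, -0.018, 0.0]
ft_force: [0.3, 0.3, 0.2]
opening: 40.2
gripper_force: 0.0
```

```bash
python3 -m handwheel '{"linear":[[0.07,0.97,0],[0.07,0.97,0],[0.07,0.97,-0.5],[0.07,0.97,-0.8],[0.07,0.97,-0.9]],"turn":[[0,0,-0.0094],[0,0,-0.0094],[0,0,-0.0094],[0,0,0],[0,0,0]],"hand":[40,40,40,40,40]}'
python3 -m handwheel '{"linear":[[0.07,0.97,-0.9],[0,0,-0.9],[0,0,-0.9],[0,0,-0.9],[0,0,-0.4]],"turn":[[0,0,0],[0,0,0],[0,0,0],[0,0,0],[0,0,0]],"hand":[40,40,40,40,40]}'
python3 -m handwheel '{"linear":[[0,0,0],[0,0,0]],"turn":[[0,0,0],[0,0,0]],"hand":[40,40]}'
python3 - <<'E'
from h import *
o=[]
for n in("side","top"):
    p=manip.snapshot(n)
    for l in("tongue","flap_hinge"):
        for g in manip.landmark_of(p,l)[:1]: print(n,l,g["p"],g["pixel"],w(p,*g["pixel"],112))
    u=px(p,(500,138,120));r,c=int(u[0]),int(u[1]);x=p["color"][r-60:r+60,c-60:c+60,::-1];o.append(cv2.resize(x,(400,400),interpolation=2))
cv2.imwrite("pics/m2.png",np.hstack(o))
E
```

```text
t: 3.48
position: [487.6, 114.2, 271.3]
tool_rot: [-0.001, 0.994, -0.105, 0.002]
ft_force: [0.6, -0.5, -0.4]
opening: 39.7
gripper_force: 0.0
t: 3.9
position: [487.0, 141.0, 147.6]
tool_rot: [0.001, 0.995, -0.104, -0.002]
ft_force: [0.1, -1.0, 0.7]
opening: 40.1
gripper_force: 0.0
t: 4.07
position: [489.0, 141.7, 151.0]
tool_rot: [-0.0, 0.994, -0.105, -0.0]
ft_force: [0.6, -0.6, 0.8]
opening: 40.0
gripper_force: 0.0
side tongue 0.7 [273.8, 317.6] [496.5 147.1 112. ]
side flap_hinge 0.82 [264.9, 364.4] [584.2 132.3 112. ]
top tongue 0.49 [270.6, 362.9] [485.1 140.7 112. ]
```

View pics/m2.png

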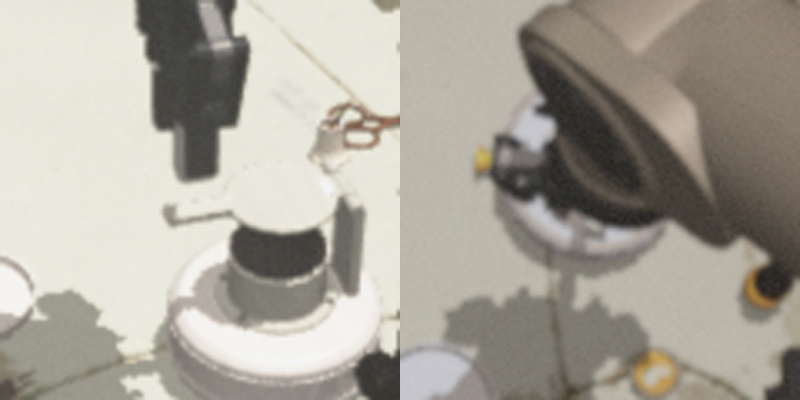

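The fingers stand over the tongue (side crop, col ≈200, between the tip at 168 and the plate edge at 230). Descending and closing.

```bash
python3 -m handwheel '{"linear":[[0,0.03,-0.5],[0,0.03,-0.5],[0,0,-0.4],[0,0,-0.2],[0,0,0]],"turn":[[0,0,0],[0,0,0],[0,0,0],[0,0,0],[0,0,0]],"hand":[40,40,40,40,24]}'
python3 -m handwheel '{"linear":[[0,0,0],[0,0,0],[0,0,0]],"turn":[[0,0,0],[0,0,0],[0,0,0]],"hand":[20,15,13]}'
python3 -m handwheel '{"linear":[[0,0,0],[0,0,0],[0,0,0]],"turn":[[0,0,0],[0,0,0],[0,0,0]],"hand":[11,9,8]}'
```

```text
t: 4.78
position: [488.0, 143.1, 101.5]
tool_rot: [0.0, 0.995, -0.105, -0.001]
ft_force: [-0.3, -0.5, 0.7]
opening: 29.3
gripper_force: 0.0
t: 5.03
position: [489.1, 142.8, 103.2]
tool_rot: [0.0, 0.994, -0.105, 0.0]
ft_force: [0.5, -1.3, 1.0]
opening: 13.0
gripper_force: 0.6
t: 5.28
position: [489.1, 142.7, 103.1]
tool_rot: [0.0, 0.994, -0.105, 0.0]
ft_force: [-0.3, -3.5, 4.0]
opening: 11.6
gripper_force: 20.1
```

```bash
python3 -m handwheel '{"linear":[[0.03,-0.01,0.45],[0.10,-0.02,0.44],[0.16,-0.03,0.42],[0.22,-0.05,0.39],[0.27,-0.06,0.35]],"turn":[[0,0,0],[0,0,0],[0,0,0],[0,0,0],[0,0,0]],"hand":[8,8,8,8,8]}'
python3 -m handwheel '{"linear":[[0,0,0]],"turn":[[0,0,0]],"hand":[8]}'
```

```text
t: 5.7
position: [512.1, 138.0, 164.4]
tool_rot: [0.0, 0.995, -0.105, -0.0]
ft_force: [3.2, -1.0, -5.1]
opening: 11.6
gripper_force: 19.5
t: 5.78
position: [513.6, 137.8, 165.6]
tool_rot: [-0.0, 0.994, -0.106, 0.001]
ft_force: [-1.2, -3.2, 0.8]
opening: 11.1
gripper_force: 20.0
```

```bash
python3 -m handwheel '{"linear":[[0.32,-0.07,0.31],[0.36,-0.08,0.25],[0.40,-0.08,0.19],[0.42,-0.09,0.13],[0.44,-0.09,0.07]],"turn":[[0,0,0],[0,0,0],[0,0,0],[0,0,0],[0,0,0]],"hand":[8,8,8,8,8]}'
python3 -m handwheel '{"linear":[[0.44,-0.09,0],[0.43,-0.09,-0.07],[0.42,-0.09,-0.13],[0.39,-0.08,-0.2],[0,0,0]],"turn":[[0,0,0],[0,0,0],[0,0,0],[0,0,0],[0,0,0]],"hand":[8,8,8,8,8]}'
python3 - <<'E'
from h import *
p=manip.snapshot("side");u=px(p,(560,130,140));r,c=int(u[0]),int(u[1]);x=p["color"][r-60:r+60,c-60:c+60,::-1];cv2.imwrite("pics/m3.png",cv2.resize(x,(480,480),interpolation=2))
E
```

```text
t: 6.2
position: [569.7, 126.6, 192.3]
tool_rot: [-0.0, 0.995, -0.104, -0.001]
ft_force: [-1.8, -0.7, -1.2]
opening: 11.3
gripper_force: 20.0
t: 6.62
position: [623.9, 115.9, 180.2]
tool_rot: [-0.001, 0.994, -0.105, 0.002]
ft_force: [1.1, -1.2, 7.3]
opening: 11.8
gripper_force: 20.6
```

View pics/m3.png

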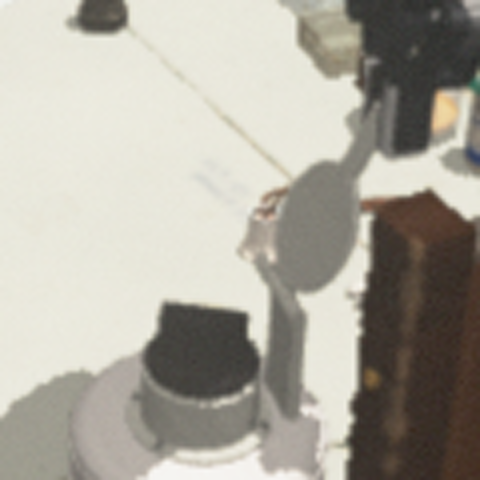

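The flap is past upright with the tongue still held (fingers near col 385, row 120), and the cap's grip bar now shows at (205,325) in the crop. I'll ease it to its stop, then release and back off.

```bash
python3 -m handwheel '{"linear":[[0.36,-0.08,-0.25],[0.24,-0.05,-0.2],[0,0,0],[0,0,0],[0,0,0]],"turn":[[0,0,0],[0,0,0],[0,0,0],[0,0,0],[0,0,0]],"hand":[8,8,8,25,40]}'
python3 -m handwheel '{"linear":[[0,0,0.4],[0,0,0.9],[0,0,0.9],[-1,0.15,0.5],[-1,0.15,0]],"turn":[[0,0,0],[0,0,0],[0,0,0],[0,0,0],[0,0,0]],"hand":[40,40,40,40,40]}'
python3 -m handwheel '{"linear":[[-1,0.15,0],[-0.3,0.07,0],[0,0,0]],"turn":[[0,0,0],[0,0,0],[0,0,0]],"hand":[40,40,40]}'
cat > bar.py <<'E'
from h import *
o=[]
for n in("side","top"):
    p=manip.snapshot(n)
    D=p["depth"];C=p["color"].astype(int);rr,cc=np.nonzero((D>0)&(C.max(2)<75));d=D[rr,cc]
    V=np.array(p["view"]);R=V[:3,:3];t=V[:3,3]
    P=(np.c_[(cc-p["cx"])/p["fx"]*d,-(rr-p["cy"])/p["fy"]*d,-d]-t)@R
    for lo,hi in((95,114),):
        m=(np.hypot(P[:,0]-543,P[:,1]-132)<36)&(P[:,2]>lo)&(P[:,2]<hi);k=P[m]
        if m.sum()>8:
            q=k[:,:2]-k[:,:2].mean(0);s,v=np.linalg.eigh(q.T@q);a=np.arctan(v[1,1]/v[0,1]);pr=q@v
            print(n,m.sum(),k.mean(0).round(1),"angle",round(a,3),"ext",np.ptp(pr,axis=0).round(1),"mid",(k[:,:2].mean(0)+v@((pr.max(0)+pr.min(0))/2)).round(1))
    for l in("cap_grip","tongue","flap_hinge","neck_top"):
        for g in manip.landmark_of(p,l)[:1]: print(n,l,round(g["p"],2),np.round(g["pixel"],1),w(p,*g["pixel"],dict(cap_grip=93,tongue=171,flap_hinge=111.5,neck_top=75)[l]))
    u=px(p,(545,132,105));r,c=int(u[0]),int(u[1]);print(r,c)
    o.append(cv2.resize(p["color"][r-40:r+40,c-40:c+40,::-1],(400,400),interpolation=2))
cv2.imwrite("pics/m4.png",np.hstack(o))
E
python3 bar.py
```

```text
t: 7.08
position: [637.9, 112.1, 166.0]
tool_rot: [0.0, 0.995, -0.104, -0.001]
ft_force: [-0.6, -0.8, -0.8]
opening: 34.7
gripper_force: 0.0
t: 7.5
position: [580.4, 121.5, 252.3]
tool_rot: [-0.001, 0.994, -0.105, 0.003]
ft_force: [0.0, 0.7, 0.3]
opening: 39.9
gripper_force: 0.0
t: 7.75
position: [537.3, 128.2, 249.0]
tool_rot: [0.0, 0.995, -0.103, -0.0]
ft_force: [0.2, -0.5, 0.2]
opening: 39.6
gripper_force: 0.0
side 105 [539.9 125.5 100.6] angle -0.673 ext [ 7.7 34.6] mid [540.3 127. ]
side cap_grip 0.66 [279.8 343.4] [541.1 132.4  93. ]
side tongue 0.39 [220.9 413.4] [692.3 141.3 171. ]
side flap_hinge 0.57 [270.7 363.7] [574.2 118.7 111.5]
side neck_top 0.89 [288.5 344.2] [541.7 129.1  75. ]
274 345
top 50 [536.1 135.3 104.2] angle -0.682 ext [12.  35.1] mid [539.3 134.8]
top cap_grip 0.81 [243.5 362.5] [544.3 133.   93. ]
top flap_hinge 0.88 [223.8 363.9] [580.6 127.4 111.5]
241 363
```

View pics/m4.png

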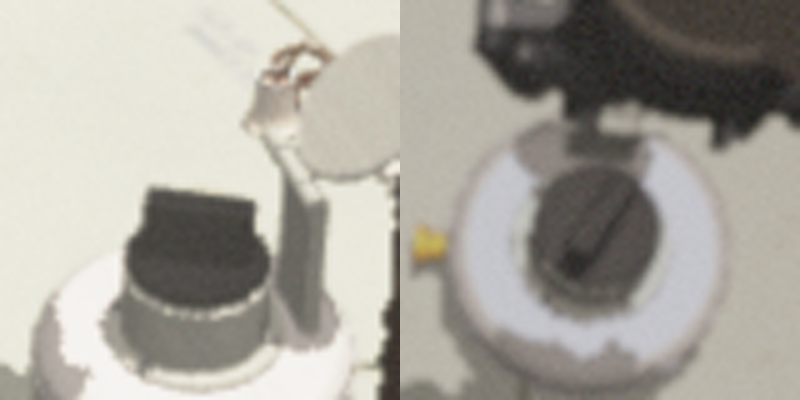

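Run:
```python
from h import *
p=manip.snapshot("top");print("flange",w(p,247.3,361.8,81),"bar",w(p,253.6,357.2,105),w(p,237.5,371.2,105))
p=manip.snapshot("side")
f=lambda x,y,z:w(p,234+y/5,305+x/5,z)
print("flange",f(197,260,81.5),"bar front top",f(147,203,105.5),f(256,210,105.5),"back",f(152,187,105.5),f(254,199,105.5))
```

```text
flange [539.2 134.   81. ] bar [521.9 147.3 105. ] [552.3 115.3 105. ]
flange [541.4 128.4  81.5] bar front top [526.  139.  105.5] [558.6 118.1 105.5] back [532.1 146.4 105.5] [561.3 123.8 105.5]
```

```bash
python3 -m handwheel '{"linear":[[0.06,0.05,-0.6],[0.06,0.05,-0.8],[0,0,-0.8],[0,0,-0.6],[0,0,-0.3]],"turn":[[0,0,-0.018],[0,0,-0.018],[0,0,-0.018],[0,0,-0.0176],[0,0,0]],"hand":[34,34,34,34,34]}'
python3 -m handwheel '{"linear":[[0,0,0],[0,0,0]],"turn":[[0,0,0],[0,0,0]],"hand":[34,34]}'
python3 -c "
from rig import manip
s=manip.get_state();print(s['joint_pos'],s['moment'],s['ft_force'])"
```

```text
t: 8.77
position: [542.1, 129.8, 152.7]
tool_rot: [0.001, 0.946, -0.326, -0.001]
ft_force: [-0.6, 0.5, 1.0]
opening: 34.1
gripper_force: 0.0
t: 8.93
position: [543.5, 130.5, 155.4]
tool_rot: [-0.0, 0.947, -0.322, -0.0]
ft_force: [0.2, 0.5, 0.6]
opening: 33.7
gripper_force: 0.0
[-0.0466679   0.40131517 -0.37628655  1.88841702  0.18620883  0.88598092
 -2.74122056] [-0.06570551 -0.02122577  0.01282723] [0.23598699 0.47645972 0.55399134]
```

```bash
python3 -m handwheel '{"linear":[[-0.04,0.03,-0.7],[0,0,-0.7],[0,0,-0.5],[0,0,-0.25],[0,0,-0.1]],"turn":[[0,0,0],[0,0,0],[0,0,0],[0,0,0],[0,0,0]],"hand":[34,34,34,34,34]}'
python3 -m handwheel '{"linear":[[0,0,0],[0,0,0],[0,0,0],[0,0,0]],"turn":[[0,0,0],[0,0,0],[0,0,0],[0,0,0]],"hand":[28,22,17,14]}'
python3 -m handwheel '{"linear":[[0,0,0],[0,0,0]],"turn":[[0,0,0],[0,0,0]],"hand":[13,12]}'
cat > s.py <<'E'
from rig import manip
s=manip.get_state();print(round(s['t'],1),s['position'].round(1),s['tool_rot'].round(4),'F',s['ft_force'].round(1),'M',s['moment'].round(3),s['opening'].round(1),s['gripper_force'],'j7',s['joint_pos'][6])
E
python3 s.py
```

```text
t: 9.35
position: [542.5, 131.2, 87.7]
tool_rot: [-0.0, 0.946, -0.323, 0.0]
ft_force: [-0.3, 0.0, -0.3]
opening: 33.7
gripper_force: 0.0
t: 9.68
position: [542.9, 131.4, 88.7]
tool_rot: [-0.0, 0.946, -0.324, 0.001]
ft_force: [0.6, 0.1, 0.1]
opening: 13.8
gripper_force: 0.0
t: 9.85
position: [542.6, 131.2, 88.2]
tool_rot: [-0.0, 0.946, -0.324, 0.0]
ft_force: [-0.2, 0.1, 3.0]
opening: 12.0
gripper_force: 2.7Traceback (most recent call last):
  File "s.py", line 2, in <module>
    s=manip.get_state();print(round(s['t'],1),s['position'].round(1),s['tool_rot'].round(4),'F',s['ft_force'].round(1),'M',s['moment'].round(3),s['opening'].round(1),s['gripper_force'],'j7',s['joint_pos'][6])
                                                                                                                                                ^^^^^^^^^^^^^^^^^^
AttributeError: 'float' object has no attribute 'round'
```

```bash
sed -i "s/s\['opening'\].round(1)/round(s['opening'],1)/" s.py
python3 -m handwheel '{"linear":[[0,0,0],[0,0,0],[0,0,0]],"turn":[[0,0,0],[0,0,0],[0,0,0]],"hand":[8,8,8]}' 40 >/dev/null
python3 s.py
python3 -m handwheel '{"linear":[[0,0,0],[0,0,0],[0,0,0]],"turn":[[0,0,0.008],[0,0,0.008],[0,0,0]],"hand":[8,8,8]}' >/dev/null
python3 s.py
```

```text
10.1 [542.6 131.2  88. ] [-2.000e-04  9.461e-01 -3.239e-01  4.000e-04] F [-0.2 -0.8  3.9] M [-0.026  0.01  -0.008] 10.9 40.52935838699341 j7 -2.791511318627373
10.3 [542.6 131.4  87.9] [-3.000e-04  9.614e-01 -2.751e-01  3.000e-04] F [ 0.1 -0.1  3.8] M [-0.044 -0.048  0.054] 10.8 40.57867884635925 j7 -2.703965839358447
```

```bash
sed -i "s/'j7',/'yaw',round(2*__import__('math').atan2(s['tool_rot'][2],s['tool_rot'][1])+.6597,3),'e7',s['joint_efforts'][6].round(3),'j7',/" s.py
for i in 1 2 3; do
python3 -m handwheel '{"linear":[[0,0,0],[0,0,0],[0,0,0]],"turn":[[0,0,0.012],[0,0,0.012],[0,0,0.008]],"hand":[8,8,8]}' >/dev/null
python3 s.py
done
```

```text
10.6 [542.5 131.4  87.8] [-3.000e-04  9.842e-01 -1.771e-01  3.000e-04] F [ 0.8 -0.5  4. ] M [ 0.052 -0.042 -0.04 ] 10.9 40.56742787361145 yaw 0.304 e7 -0.392 j7 -2.531531868335515
10.8 [542.5 131.4  87.8] [-3.00e-04  9.97e-01 -7.74e-02  3.00e-04] F [-0.1  0.7  4.8] M [ 0.073 -0.014 -0.042] 11.2 40.56568086147308 yaw 0.505 e7 -0.385 j7 -2.3591376022529422
11.1 [542.5 131.4  87.8] [-2.000e-04  9.997e-01  2.310e-02  4.000e-04] F [0.9 0.2 3.8] M [ 0.06  -0.063 -0.051] 10.9 40.577813386917114 yaw 0.706 e7 -0.386 j7 -2.186661578114461
```

```bash
python3 -m handwheel '{"linear":[[0,0,0],[0,0,0],[0,0,0]],"turn":[[0,0,0.008],[0,0,0.007],[0,0,0]],"hand":[8,8,8]}' 20 >/dev/null; python3 s.py
python3 -m handwheel '{"linear":[[0,0,0.04],[0,0,0]],"turn":[[0,0,0],[0,0,0]],"hand":[8,8]}' >/dev/null; python3 s.py
python3 -m handwheel '{"linear":[[0,0,-0.04],[0,0,0]],"turn":[[0,0,0],[0,0,0]],"hand":[8,8]}' >/dev/null; python3 s.py
```

```text
11.3 [542.5 131.4  87.8] [-3.000e-04  9.976e-01  6.910e-02  3.000e-04] F [1.6 1.5 4.2] M [ 0.069 -0.074 -0.007] 11.0 40.58119297027588 yaw 0.798 e7 0.523 j7 -2.107545078815894
11.5 [542.4 131.3  88.5] [-3.000e-04  9.977e-01  6.820e-02  3.000e-04] F [ 2.3  0.8 -3.1] M [ 0.344 -0.634 -0.012] 10.6 39.6310168504715 yaw 0.796 e7 0.006 j7 -2.108041968500973
11.7 [542.4 131.3  87.8] [-0.000e+00  9.976e-01  6.870e-02  2.000e-04] F [1.2 1.2 4.7] M [ 0.152 -0.18  -0.028] 11.1 40.555803179740906 yaw 0.797 e7 -0.019 j7 -2.108425751131859
```

```bash
python3 -m handwheel '{"linear":[[0,0,0],[0,0,0]],"turn":[[0,0,0.005],[0,0,0.005]],"hand":[8,8]}' >/dev/null; python3 s.py
python3 -m handwheel '{"linear":[[0,0,0.04],[0,0,0]],"turn":[[0,0,0],[0,0,0]],"hand":[8,8]}' >/dev/null; python3 s.py
python3 -m handwheel '{"linear":[[0,0,-0.04],[0,0,0]],"turn":[[0,0,0],[0,0,0]],"hand":[8,8]}' >/dev/null; python3 s.py
```

```text
11.8 [542.3 131.3  88. ] [1.000e-04 9.949e-01 1.008e-01 2.000e-04] F [-0.   1.   4.6] M [ 0.175 -0.065  0.008] 10.9 40.58757126331329 yaw 0.862 e7 -0.467 j7 -2.0530967896301893
12.0 [542.2 131.2  88.5] [-2.00e-04  9.95e-01  9.99e-02  1.00e-04] F [ 3.   2.1 -2.8] M [ 0.435 -0.726  0.098] 11.0 39.55964684486389 yaw 0.86 e7 0.027 j7 -2.0534666974850784
12.2 [542.3 131.3  87.8] [0.00e+00 9.95e-01 1.00e-01 1.00e-04] F [0.2 0.5 3.6] M [ 0.141 -0.182  0.023] 11.2 40.57531714439392 yaw 0.86 e7 -0.031 j7 -2.054485927590339
```

```bash
python3 -m handwheel '{"linear":[[0,0,0],[0,0,0]],"turn":[[0,0,0.005],[0,0,0.005]],"hand":[8,8]}' >/dev/null; python3 s.py
python3 -m handwheel '{"linear":[[0,0,0.04],[0,0,0]],"turn":[[0,0,0],[0,0,0]],"hand":[8,8]}' >/dev/null; python3 s.py
python3 -m handwheel '{"linear":[[0,0,-0.04],[0,0,0]],"turn":[[0,0,0],[0,0,0]],"hand":[8,8]}' >/dev/null; python3 s.py
```

```text
12.3 [542.2 131.2  88. ] [2.000e-04 9.913e-01 1.319e-01 0.000e+00] F [0.3 0.2 4.5] M [ 0.142 -0.068 -0.022] 11.0 40.581995844841 yaw 0.924 e7 -0.468 j7 -1.9991775621372305
12.5 [542.1 131.1  88.5] [-1.000e-04  9.914e-01  1.310e-01 -1.000e-04] F [ 3.2  1.8 -2.9] M [ 0.337 -0.595  0.036] 10.9 39.60402309894562 yaw 0.922 e7 0.044 j7 -1.9995285087302106
12.7 [542.2 131.1  87.8] [ 1.000e-04  9.914e-01  1.312e-01 -0.000e+00] F [0.2 0.2 4.2] M [ 0.077 -0.133  0.001] 10.7 40.57251334190369 yaw 0.923 e7 -0.032 j7 -2.000513482907474
```

```bash
python3 -m handwheel '{"linear":[[0,0,0],[0,0,0]],"turn":[[0,0,0.008],[0,0,0.008]],"hand":[8,8]}' >/dev/null; python3 s.py
python3 -m handwheel '{"linear":[[0,0,0.04],[0,0,0]],"turn":[[0,0,0],[0,0,0]],"hand":[8,8]}' >/dev/null; python3 s.py
python3 -m handwheel '{"linear":[[0,0,-0.04],[0,0,0]],"turn":[[0,0,0],[0,0,0]],"hand":[8,8]}' >/dev/null; python3 s.py
```

```text
12.8 [542.1 131.1  87.9] [ 3.000e-04  9.833e-01  1.820e-01 -0.000e+00] F [0.3 0.3 3.5] M [ 0.055 -0.065 -0.004] 10.7 40.59001564979553 yaw 1.026 e7 -0.761 j7 -1.9121046763000433
13.0 [542.1 131.   88.7] [-1.000e-04  9.836e-01  1.803e-01 -1.000e-04] F [ 1.1  0.9 -0.5] M [ 0.275 -0.376  0.031] 11.0 39.82905864715576 yaw 1.022 e7 0.114 j7 -1.9137032600777042
13.2 [542.1 131.1  87.7] [ 1.000e-04  9.836e-01  1.806e-01 -1.000e-04] F [0.5 0.1 3.2] M [ 0.083 -0.056  0.049] 11.1 40.58424711227417 yaw 1.023 e7 -0.033 j7 -1.9145956438504808
```

```bash
python3 -m handwheel '{"linear":[[0,0,0],[0,0,0]],"turn":[[0,0,0.005],[0,0,0.005]],"hand":[8,8]}' >/dev/null; python3 s.py
python3 -m handwheel '{"linear":[[0,0,0.04],[0,0,0]],"turn":[[0,0,0],[0,0,0]],"hand":[8,8]}' >/dev/null; python3 s.py
python3 -m handwheel '{"linear":[[0,0,-0.04],[0,0,0]],"turn":[[0,0,0],[0,0,0]],"hand":[8,8]}' >/dev/null; python3 s.py
```

```text
13.3 [542.1 131.1  87.8] [ 2.000e-04  9.772e-01  2.123e-01 -1.000e-04] F [0.5 0.4 4. ] M [ 0.033  0.02  -0.067] 11.1 40.584009289741516 yaw 1.087 e7 -0.469 j7 -1.8591540792821546
13.5 [542.1 131.   88.8] [ 0.      0.9774  0.2113 -0.    ] F [ 0.9  1.1 -0.2] M [ 0.237 -0.238  0.018] 11.1 39.992769956588745 yaw 1.086 e7 0.075 j7 -1.8594085781567977
13.7 [542.1 131.1  87.6] [ 1.000e-04  9.774e-01  2.116e-01 -1.000e-04] F [-0.2  0.4  4.6] M [0.071 0.023 0.03 ] 11.1 40.555720925331116 yaw 1.086 e7 -0.031 j7 -1.8603429062802264
```

```bash
python3 -m handwheel '{"linear":[[0,0,0.04],[0,0,0.04],[0,0,0]],"turn":[[0,0,0],[0,0,0],[0,0,0]],"hand":[8,8,8]}' >/dev/null; python3 s.py
python3 -m handwheel '{"linear":[[0,0,-0.04],[0,0,-0.04],[0,0,0]],"turn":[[0,0,0],[0,0,0],[0,0,0]],"hand":[8,8,8]}' >/dev/null; python3 s.py
```

```text
13.9 [542.  131.   89.4] [-2.000e-04  9.773e-01  2.119e-01 -2.000e-04] F [ 3.2  2.1 -6.7] M [ 0.317 -0.645 -0.025] 11.0 39.18390512466431 yaw 1.087 e7 0.013 j7 -1.857115123516629
14.2 [542.1 131.1  87.8] [ 2.000e-04  9.773e-01  2.120e-01 -1.000e-04] F [-0.6 -0.2  4.1] M [-0.096  0.186  0.012] 11.0 40.5748575925827 yaw 1.087 e7 -0.014 j7 -1.8597118685999547
```

```bash
python3 -m handwheel '{"linear":[[0,0,0],[0,0,0]],"turn":[[0,0,0.007],[0,0,0.007]],"hand":[8,8]}' >/dev/null; python3 s.py
python3 -m handwheel '{"linear":[[0,0,0.04],[0,0,0.04],[0,0,0]],"turn":[[0,0,0],[0,0,0],[0,0,0]],"hand":[8,8,8]}' >/dev/null; python3 s.py
python3 -m handwheel '{"linear":[[0,0,-0.04],[0,0,-0.04],[0,0,0]],"turn":[[0,0,0],[0,0,0],[0,0,0]],"hand":[8,8,8]}' >/dev/null; python3 s.py
```

```text
14.3 [542.3 131.2  88. ] [2.000e-04 9.668e-01 2.557e-01 1.000e-04] F [-0.4 -0.7  3.5] M [-0.01   0.096 -0.028] 11.3 40.592642426490784 yaw 1.177 e7 -0.662 j7 -1.7824287900181275
14.6 [542.2 131.4  90.5] [-0.000e+00  9.671e-01  2.543e-01  1.000e-04] F [-1.   0.8  5.8] M [0.068 0.282 0.004] 11.0 40.829699635505676 yaw 1.174 e7 -0.044 j7 -1.7824162376650652
14.8 [542.2 131.3  87.7] [-0.000e+00  9.671e-01  2.545e-01  1.000e-04] F [0.1 1.2 3.4] M [ 0.118  0.058 -0.028] 10.8 40.564749240875244 yaw 1.174 e7 -0.029 j7 -1.7847053443923846
```

```bash
python3 -m handwheel '{"linear":[[0,0,0],[0,0,0]],"turn":[[0,0,0.005],[0,0,0.005]],"hand":[8,8]}' >/dev/null; python3 s.py
python3 -m handwheel '{"linear":[[0,0,0.04],[0,0,0.04],[0,0,0]],"turn":[[0,0,0],[0,0,0],[0,0,0]],"hand":[8,8,8]}' >/dev/null; python3 s.py
python3 -m handwheel '{"linear":[[0,0,-0.04],[0,0,-0.04],[0,0,0]],"turn":[[0,0,0],[0,0,0],[0,0,0]],"hand":[8,8,8]}' >/dev/null; python3 s.py
```

```text
15.0 [542.3 131.3  87.8] [0.000e+00 9.584e-01 2.855e-01 1.000e-04] F [-0.2 -0.1  3. ] M [ 0.108  0.078 -0.036] 10.9 40.58086395263672 yaw 1.239 e7 -0.46 j7 -1.729322475786485
15.3 [542.3 131.3  90.3] [-1.000e-04  9.587e-01  2.845e-01  2.000e-04] F [0.  0.5 3.9] M [ 0.192  0.063 -0.01 ] 10.9 40.509801506996155 yaw 1.237 e7 0.002 j7 -1.7282741806614714
15.5 [542.3 131.3  87.5] [-1.000e-04  9.586e-01  2.849e-01  2.000e-04] F [0.8 1.3 3.6] M [ 0.23  -0.028 -0.013] 11.1 40.603657364845276 yaw 1.238 e7 -0.018 j7 -1.7304726495831373
```

It is free now: Fz stays positive and the tool rises fully. Lifting gently.

```bash
python3 -m handwheel '{"linear":[[0,0,0.06],[0,0,0.06],[0,0,0.08],[0,0,0.08],[0,0,0.08]],"turn":[[0,0,0],[0,0,0],[0,0,0],[0,0,0],[0,0,0]],"hand":[8,8,8,8,8]}' >/dev/null; python3 s.py
```

```text
15.9 [541.7 131.   98.2] [-1.000e-04  9.585e-01  2.850e-01 -5.000e-04] F [ 0.8  1.1 -1.7] M [ 0.337 -0.077  0.008] 11.1 39.80768322944641 yaw 1.238 e7 -0.039 j7 -1.7183732959355225
```

```bash
python3 -m handwheel '{"linear":[[0,0,0.3],[0,0,0.6],[0,0,0.7],[-0.3,0.25,0.2],[-0.65,0.54,0]],"turn":[[0,0,0],[0,0,0],[0,0,0],[0,0,0],[0,0,0]],"hand":[8,8,8,8,8]}' >/dev/null; python3 s.py
python3 -m handwheel '{"linear":[[-0.8,0.66,0],[-0.8,0.66,0],[-0.8,0.66,0],[-0.8,0.66,0],[-0.45,0.38,0]],"turn":[[0,0,0],[0,0,0],[0,0,0],[0,0,0],[0,0,0]],"hand":[8,8,8,8,8]}' >/dev/null; python3 s.py
python3 -m handwheel '{"linear":[[-0.4,0.33,0],[-0.2,0.17,0],[0,0,0],[0,0,0]],"turn":[[0,0,0],[0,0,0],[0,0,0],[0,0,0]],"hand":[8,8,8,8]}' >/dev/null; python3 s.py
python3 - <<'E'
from h import *
p=manip.snapshot("side");q=manip.snapshot("top")
for n,p in(("side",p),("top",q)):
    for l,z in(("cap_grip",152),("cap_foot",122),("tray_floor",3),("tongue",171)):
        for g in manip.landmark_of(p,l)[:1]: print(n,l,round(g["p"],2),np.round(g["pixel"],1),w(p,*g["pixel"],z))
p=manip.snapshot("side");x=p["color"][170:370,200:440,::-1];cv2.imwrite("pics/m5.png",cv2.resize(x,(720,600),interpolation=2))
E
```

```text
16.4 [516.1 153.2 154.2] [7.000e-04 9.593e-01 2.823e-01 1.900e-03] F [ 0.7 -0.2 -0.1] M [ 0.067 -0.008 -0.047] 11.0 39.9531090259552 yaw 1.232 e7 1.084 j7 -1.7219837757336411
16.8 [400.2 247.2 152.3] [ 1.000e-04  9.580e-01  2.868e-01 -6.000e-04] F [ 0.4  0.6 -1.1] M [ 0.034 -0.007 -0.001] 10.8 39.95166063308716 yaw 1.241 e7 0.248 j7 -1.975026027931473
17.1 [386.1 260.  152.3] [ 4.000e-04  9.585e-01  2.852e-01 -1.000e-04] F [ 0.4 -0.3 -0.5] M [-0.031 -0.033  0.031] 10.9 39.94889974594116 yaw 1.238 e7 -0.067 j7 -2.0179938311337695
side cap_grip 0.37 [370.5 328.2] [395.9 -78.7 152. ]
side cap_foot 0.87 [250.4 238.7] [391.5 265.  122. ]
side tray_floor 0.98 [302.9 249.7] [397.4 249.3   3. ]
side tongue 0.81 [230.5 399.9] [650.1 125.2 171. ]
top tongue 0.96 [185.  369.6] [641.6 114.2 171. ]
```

View pics/m5.png

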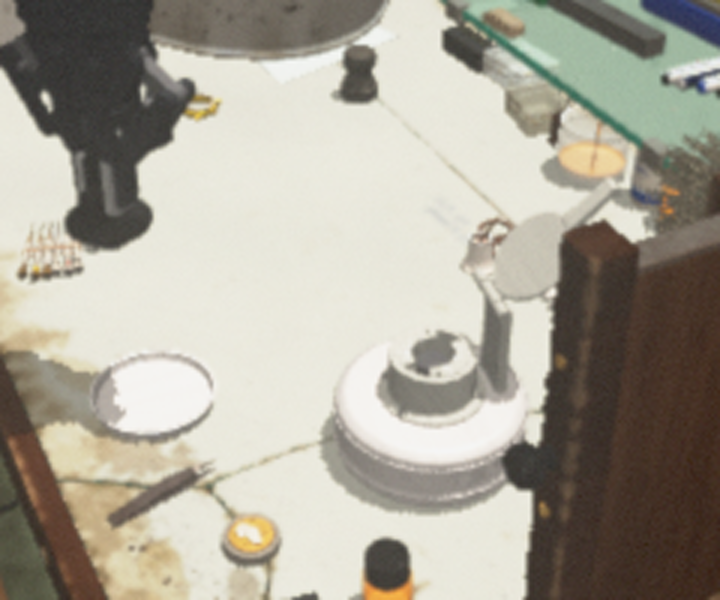

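The flap is folded right back (plate at (530,255)), the neck is open, the cap is held level at (109,215), and the tray is at (153,393). I overshot sideways by ~13 mm, so I'm correcting and descending for a close check.

```bash
python3 -m handwheel '{"linear":[[0.41,-0.35,-0.5],[0,0,-0.8],[0,0,-0.8],[0,0,-0.7],[0,0,-0.4]],"turn":[[0,0,0],[0,0,0],[0,0,0],[0,0,0],[0,0,0]],"hand":[8,8,8,8,8]}' >/dev/null
python3 -m handwheel '{"linear":[[0,0,0],[0,0,0]],"turn":[[0,0,0],[0,0,0]],"hand":[8,8]}' >/dev/null; python3 s.py
python3 - <<'E'
from h import *
p=manip.snapshot("side")
for l,z in(("cap_foot",30),("tray_floor",3)):
    for g in manip.landmark_of(p,l)[:1]: print(l,round(g["p"],2),np.round(g["pixel"],1),w(p,*g["pixel"],z))
x=p["color"][255:330,205:305,::-1];cv2.imwrite("pics/m6.png",cv2.resize(x,(800,600),interpolation=2))
E
```

```text
18.2 [398.3 250.2  56.4] [-0.000e+00  9.584e-01  2.853e-01 -4.000e-04] F [ 0.4 -0.4 -0.8] M [0.067 0.005 0.009] 10.9 39.915470480918884 yaw 1.238 e7 -0.078 j7 -2.145740854856476
cap_foot 0.89 [287.9 250.1] [404.7 261.1  30. ]
tray_floor 0.71 [301.7 250.8] [400.6 251.7   3. ]
```

View pics/m6.png

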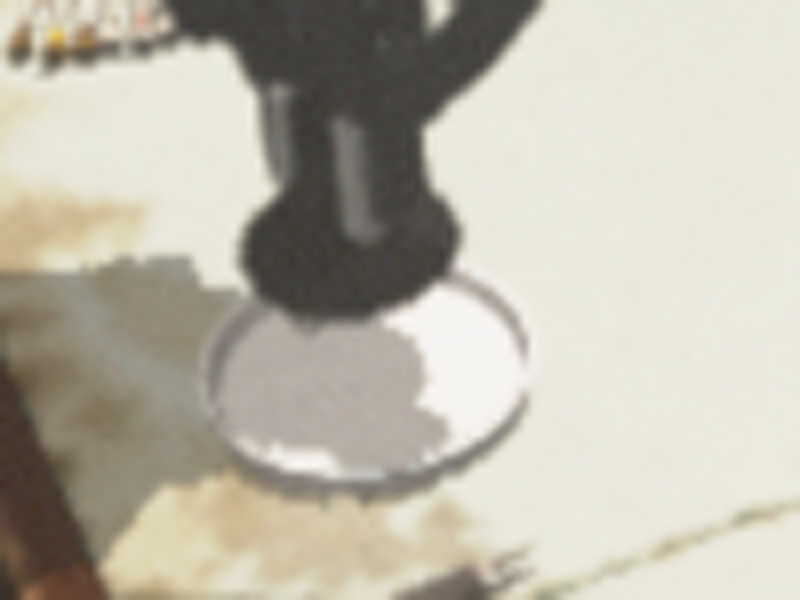

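Run:
```python
from h import *
p=manip.snapshot("side");a=np.linspace(0,6.283,200)
def ext(x,y,z,r):
    q=np.array([px(p,(x+r*np.cos(t),y+r*np.sin(t),z)) for t in a]);return (q.min(0),q.max(0))
f=lambda e:[np.round(((v[1]-205)*8,(v[0]-255)*8)) for v in e]
print("flange pred (x,y min;max)",f(ext(398.3,250.2,50,26)),f(ext(398.3,250.2,46,26)))
print("tray rim pred",f(ext(399,249.5,10,42)),"base",f(ext(399,249.5,0,42)))
```

```text
flange pred (x,y min;max) [array([235., 166.]), array([452., 303.])] [array([237., 179.]), array([453., 316.])]
tray rim pred [array([189., 251.]), array([531., 477.])] base [array([193., 281.]), array([533., 508.])]
```

Prediction and picture agree to ~1 mm: flange at x 242–460 in the crop (expected ≈236–452), tray at 200–530 (expected ≈190–532). Lowering with force watch.

```bash
python3 -m handwheel '{"linear":[[0.02,-0.02,-0.3],[0,0,-0.25],[0,0,-0.15],[0,0,-0.06],[0,0,0]],"turn":[[0,0,0],[0,0,0],[0,0,0],[0,0,0],[0,0,0]],"hand":[8,8,8,8,8]}' >/dev/null;python3 s.py
python3 -m handwheel '{"linear":[[0,0,-0.04],[0,0,0]],"turn":[[0,0,0],[0,0,0]],"hand":[8,8]}' >/dev/null;python3 s.py
python3 -m handwheel '{"linear":[[0,0,-0.03],[0,0,0]],"turn":[[0,0,0],[0,0,0]],"hand":[8,8]}' >/dev/null;python3 s.py
```

```text
18.9 [398.6 249.1  32.9] [ 2.000e-04  9.585e-01  2.851e-01 -7.000e-04] F [-0.1 -0.4 -1.3] M [ 0.024  0.012 -0.003] 10.9 39.93354141712189 yaw 1.238 e7 -0.067 j7 -2.18553698738302
19.0 [399.  249.4  32.3] [-0.      0.9585  0.2851 -0.    ] F [ 0.3  0.5 -1.1] M [-0.009 -0.023 -0.005] 10.9 39.933491349220276 yaw 1.238 e7 -0.023 j7 -2.187537091757309
19.2 [399.2 249.4  31.6] [-0.000e+00  9.585e-01  2.851e-01  1.000e-04] F [ 0.9 -0.7 -0.9] M [ 0.048 -0.009 -0.026] 11.1 39.933332204818726 yaw 1.238 e7 -0.017 j7 -2.189138066512746
```

```bash
python3 -m handwheel '{"linear":[[0,0,-0.05],[0,0,0]],"turn":[[0,0,0],[0,0,0]],"hand":[8,8]}' >/dev/null;python3 s.py
python3 -m handwheel '{"linear":[[0,0,-0.04],[0,0,0]],"turn":[[0,0,0],[0,0,0]],"hand":[8,8]}' >/dev/null;python3 s.py
python3 -m handwheel '{"linear":[[0,0,-0.03],[0,0,0]],"turn":[[0,0,0],[0,0,0]],"hand":[8,8]}' >/dev/null;python3 s.py
```

```text
19.4 [399.1 249.3  29.9] [0.     0.9585 0.285  0.    ] F [ 0.1  0.1 -0.3] M [-0.056  0.003  0.025] 11.0 39.9327689409256 yaw 1.238 e7 -0.028 j7 -2.1919576530587057
19.5 [399.  249.2  28.7] [ 0.000e+00  9.585e-01  2.850e-01 -1.000e-04] F [-0.   0.1 -1.3] M [-0.014  0.034  0.025] 11.3 39.9332070350647 yaw 1.238 e7 -0.023 j7 -2.1940939173636207
19.7 [399.1 249.4  28.3] [3.000e-04 9.585e-01 2.851e-01 1.000e-04] F [-0.8 -1.7  6.1] M [-0.283  0.372  0.031] 11.0 40.84748983383179 yaw 1.238 e7 -0.018 j7 -2.1956732226389954
```

Contact at the expected height. Relieve slightly, open slowly, and withdraw.

```bash
python3 -m handwheel '{"linear":[[0,0,0.01],[0,0,0],[0,0,0],[0,0,0],[0,0,0]],"turn":[[0,0,0],[0,0,0],[0,0,0],[0,0,0],[0,0,0]],"hand":[8,10,12,13,15]}' 20 >/dev/null;python3 s.py
python3 -m handwheel '{"linear":[[0,0,0],[0,0,0],[0,0,0],[0,0,0.1],[0,0,0.3]],"turn":[[0,0,0],[0,0,0],[0,0,0],[0,0,0],[0,0,0]],"hand":[20,26,34,34,34]}' >/dev/null;python3 s.py
python3 -m handwheel '{"linear":[[0,0,0.6],[0,0,0.9],[0,0,0.9],[0,0,0.9],[0,0,0.9]],"turn":[[0,0,0],[0,0,0],[0,0,0],[0,0,0],[0,0,0]],"hand":[34,34,34,34,34]}' >/dev/null
python3 -m handwheel '{"linear":[[0.2,-0.9,0.6],[0.2,-0.9,0.3],[0.2,-0.9,0],[0.2,-0.9,0],[0,0,0]],"turn":[[0,0,0],[0,0,0],[0,0,0],[0,0,0],[0,0,0]],"hand":[34,34,34,34,34]}' >/dev/null;python3 s.py
python3 - <<'E'
from h import *
o=[]
for n,z in(("side",1),("top",1)):
    p=manip.snapshot(n)
    for l,z in(("cap_grip",33),("tray_floor",3),("tongue",171),("movement",0),("vial",0),("oil_cup",0)):
        for g in manip.landmark_of(p,l)[:1]: print(n,l,round(g["p"],2),np.round(g["pixel"],1),w(p,*g["pixel"],z))
    u=px(p,(440,200,30));r,c=int(u[0]),int(u[1]);o.append(cv2.resize(p["color"][r-80:r+80,c-54:c+54,::-1],(400,592),interpolation=2))
cv2.imwrite("pics/m7.png",np.hstack(o))
E
```

```text
20.1 [399.1 249.4  28.2] [-1.000e-04  9.585e-01  2.850e-01  0.000e+00] F [-0.1  1.2 -0.5] M [ 0.007 -0.023  0.03 ] 15.2 0.0 yaw 1.238 e7 -0.0 j7 -2.195036038755725
20.5 [398.4 248.9  39.8] [ 3.000e-04  9.585e-01  2.851e-01 -1.000e-03] F [-0.1 -0.4 -0. ] M [0.033 0.037 0.038] 34.1 0.0 yaw 1.238 e7 -0.425 j7 -2.172842417312333
21.4 [423.9 135.8 193.6] [ 1.600e-03  9.595e-01  2.817e-01 -3.000e-04] F [ 0.6 -1.  -0.1] M [-0.059 -0.002 -0.02 ] 33.6 0.0 yaw 1.231 e7 0.89 j7 -1.6445011803738727
side cap_grip 0.68 [291.3 248.3] [397.1 249.3  33. ]
side tray_floor 0.97 [304.5 246.5] [390.2 247.7   3. ]
side tongue 0.78 [232.4 399.8] [646.2 120.1 171. ]
side movement 0.68 [301.6 248.9] [398.2 257.1   0. ]
side vial 0.66 [372.8 328.2] [456.4  29.1   0. ]
side oil_cup 0.41 [251.9 356.4] [681.2 309.1   0. ]
top cap_grip 0.8 [325.7 314.5] [393.2 245.9  33. ]
top tray_floor 0.68 [320.3 310.8] [407.8 252.6   3. ]
top tongue 0.77 [186.5 372. ] [638.1 109.9 171. ]
top movement 0.44 [316.1 381.1] [402.6 101.6   0. ]
top oil_cup 0.51 [202.8 288.5] [675.3 278.2   0. ]
```

View pics/m7.png

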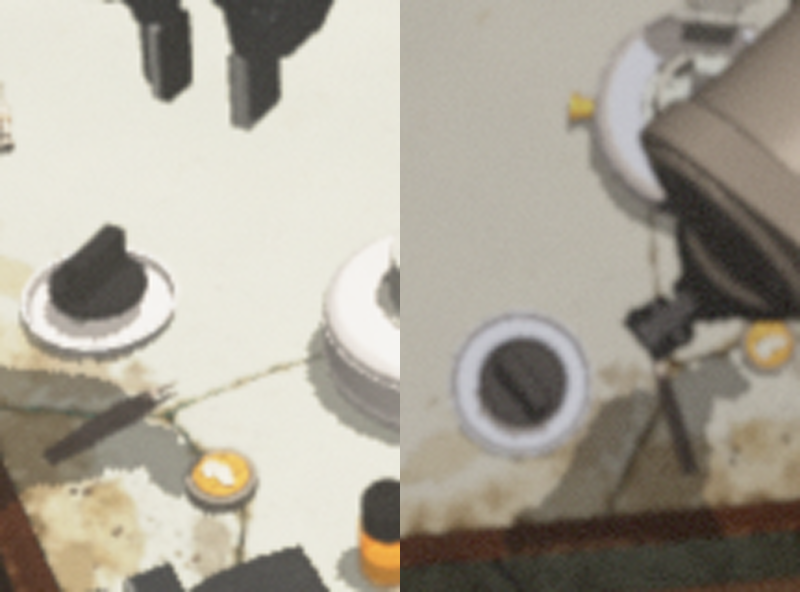

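The cap stands upright in the tray: top crop shows the flange centre at (523,381) and the tray centre at (520,385), within ~2 mm. The flap is back and the bystanders haven't moved. Handing in.

```bash
python3 -c "
from rig import manip
print(manip.job_done())"
```

```text
the job is handed in; nothing more can be done
None
```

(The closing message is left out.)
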